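Check out a clean bearing at the parts counter

TASK

Book out the clean bearing at the parts counter: pick up the barcode scanner and hold it steady for a second about 10 cm straight above the middle of the yellow carton's label, window down, then set it back on its black mat face down and let it go. Then take the red-handled tongs, close them on the round steel bearing (not the brass bushing) and lift it at least 12 cm clear of the counter, never touching the bearing with the gripper. Finish while still holding the bearing up, still, in the tongs; leave everything else where it is.

Things in the scene. Friction and masses are not known exactly. Their poses are not given: they have to be found in the camera images.
- scanner: L-shaped barcode scanner, 160 g, free, face down on the mat. Head: upright dark block 46 x 46 mm, 65 mm tall, orange patch on top; a grey handle 30 mm wide slopes from it towards -x, its rubber end (118 mm from the head's middle) also resting on the mat. Origin: middle of the red window in the head's underside; z up: it looks along -z. Grip the head across y, 45 mm above the origin.
- mat: Black rubber mat 200 x 130 mm (x, y), 4 mm thick, fixed to the counter; the scanner's place, its head standing about 30 mm from the mat's centre towards +x of the mat. Origin: centre of the underside.
- carton_yellow: Yellow carton with a blue band, 110 x 80 x 45 mm (x, y, z), fixed. Origin: centre of the underside. It may stand on either side of the blue carton.
- label (a point): Middle of the white barcode label (70 x 50 mm) on the top face of the yellow carton, 45 mm above the counter.
- carton_blue: Blue carton with a white band and a like label on top, same size, fixed; not to be scanned. Origin: centre of the underside.
- pad: Light wooden board 240 x 90 mm (x, y), 15 mm thick, fixed to the counter; bearing and bushing stand on it, about 120 mm apart along its x. Origin: centre of the underside.
- bearing: Round steel ball bearing lying flat on the wooden board, 40 mm diameter, 16 mm high, dark red seal and dark bore on top, 83 g, free. Origin: centre of the underside, z up. To be handled only with the tongs.
- bushing: Brass bushing 32 mm diameter, 30 mm high, 120 g, upright on the wooden board; to be left alone. Origin: centre of the underside.
- tongs: Spring tongs lying on the counter, 120 g: pivot post (20 mm wide, 24 mm tall) at x = -85 mm, two steel arms that swing level, with red grips (x = -35 to 35 mm, 24 mm tall) and jaws at x = 105 mm. Origin: midway between the red grips, at the underside; x to the jaws, z up. Squeeze both grips across y at x = 0: 58 mm wide outside at rest, 42 mm when closed on the bearing.
- jaws (a point): Point midway between the two steel jaws (each a shallow V fitting a 40 mm round, 24 mm long, 20 mm tall, bottom level with the tongs' underside), 105 mm ahead of the tongs' origin, 10 mm above the underside. Open at rest they are about 75 mm apart inside, 90 mm outside.
- tongs_left (a joint): Angle of each tongs arm (they move together), rad: 0 open at rest, 0.095 closed on a 40 mm round, 0.18 shut. A spring opens them: about 6 N on each grip at rest, 9 N when on the bearing. With the gripper stopped at about 52 mm the spring keeps the tongs in the fingers, jaws still open enough to lower over the bearing; then squeeze with 30 to 60 N.
- mug: A bystander, to be left where it stands. Blue mug, 80 mm diameter, 95 mm tall. Origin: centre of the underside.
- spraycan: A bystander, to be left where it stands. Red spray can, 60 mm diameter, 170 mm tall. Origin: centre of the underside.
- car_key: A bystander, to be left where it stands. Black car key fob with a steel blade, 80 x 30 x 12 mm. Origin: underside of the fob's middle.
- stapler: A bystander, to be left where it stands. Navy stapler 140 x 34 mm, 52 mm tall. Origin: centre of the underside.
Not all that is in view belongs to the job. There is more than one size of the mat; the one meant has the size given above.

How it is judged:
By the outcome, as a careful person would: the job done as asked, in the order asked, and still so for the second after the job is handed in, while the arm keeps its last pose, push and grip.
It also fails if it takes over 58 s, if anything falls off the work surface, if the arm or the gripper's body presses on something with over 40 N, if the wrist force passes 120 N, or if a joint passes its speed limit or range.

ROBOT

A 7-joint arm with a two-finger parallel gripper is mounted at the origin on the work surface. World frame = base frame: x ahead of the robot, y to its left, z up, the work surface at z = 0. Lengths are in m, angles in rad, forces in N, time in s.
With the tool pointing down it reaches from about 0.425 to 0.925 m from the base axis. Payload 6.8 kg.
Tool frame: the origin (TCP) lies at the very end of the fingers, on their centre line; the grasp point (between the pads) lies 19 mm behind it; z points along the fingers, x is the direction in which the jaws open and shut, and the axes are right-handed (so a half turn about z gives the same grasp; the last joint's range is limited). The gripper opens to 85 mm and grips with 20 to 120 N. Pads are 22 mm wide; open, the fingers measure 114 mm over their backs; the gripper's body (76 mm by 85 mm) begins 54 mm behind the grasp point. The pads swing forward as they close: fully open they stand 13 mm farther back than shut.
Start: joints at [-1.4, 0.477, 0.022, 1.555, -0.011, 1.109, -0.083], TCP at [0.186, 0.649, 0.206] pointing down, gripper open.
Joint ranges: [-2.96, 2.96], [-0.34, 2.1], [-1.41, 1.46], [0.24, 2.44], [-1.37, 4.51], [0.17, 1.92], [-2.96, 2.96]. Speed limits (rad/s): [2.39, 2.39, 3.14, 3.14, 3.14, 3.14, 3.14].

INTERFACE

Orientations are given as a rotation vector (axis times angle).
In Python, from bench import get_obs, imaging, hand_in gives the robot as it stands.
- The arm moves only by the tool send_rows, never from a script. Its argument "motion" is a list of rows, each an object with "dp": the shift along the world's x, y, z in m, a list of three; "rot": the turn, a rotation vector about the world's x, y, z in rad, a list of three; "grip": the finger opening in m, from 0 to 0.0854. In form: [{"dp": [dx, dy, dz], "rot": [ax, ay, az], "grip": grip}, ...]. A call has 1 to 20 rows; each row shifts and turns the pose as measured when the row begins; what a row does not reach is not made up. A row lasts 1/8 s, in which the tool goes at most 62.5 mm and 10.7 degrees, less where a joint would pass 70% of its speed; a pose out of reach is approached as far as the arm can. A call is refused whole if a number of a shift passes 0.0625 or a number of a turn 0.188, either way. A call with a gripper value outside its range is refused whole. The fingers move at their own pace and stop on an object; "grip_force" is the grip in N (left out, the last holds). Time passes only in rows, so rows that do not move let the fingers close. It gives the time, the measured TCP pose, the force and the opening at its end, in the units of the state.
- get_obs(): the state, without advancing time (a new reading comes with each control period).
- imaging.grab_frame(name): name is "side" or "top"; returns a dict with "img" (420x560x3 uint8, red, green, blue), "fx", "fy", "cx", "cy" (pixels), "R" (3x3) and "t" (3): a world point X has camera coordinates R X + t. Camera axes: x right, y down, z forward; pixel columns grow to the right and rows downward; lengths in m; the calibration is good to about 2 mm. A picture is of the moment at which its call begins. There is no depth.
- hand_in(): hands the job in, once; it reports no verdict.
The state is a dict: "clock": time; "joints": joint angles; "qvel": joint speeds; "tau": joint torques, N m; "tcp_pos": TCP position; "orientation": TCP orientation; "contact_force": force on the tool from outside, world axes, zero at the start; "moment": the same for the moment, N m; "grip_width": finger opening in m.
Only numpy, scipy, OpenCV 4.12 (cv2) and the standard library are available. Lean on these libraries where they do the work, as an engineer would, in place of code of your own. Each camera call takes 0.05 s, during which the arm holds its last target. There are 200 camera calls.

## Working session

There is one attempt and no reset: what is moved stays moved. The work goes in short steps, Python scripts to look and compute and a tool call to move; the robot and the scene stay as the last step left them, time stands still between calls to the robot, and variables do not carry over. Pictures are saved under pics/ and viewed, about 8 in all and at most 12, crops included, and the job is handed in when it is done.

Besides the shell and the picture viewer there is one more tool, called after "Request:" as name([rows], argument=value, ...), one row to a line, values as JSON. send_rows: Moves the arm, as the interface text tells. Its arguments: {"type":"object","properties":{"motion":{"type":"array","items":{"type":"object","properties":{"dp":{"type":"array","items":{"type":"number"}},"rot":{"type":"array","items":{"type":"number"}},"grip":{"type":"number"}}}},"grip_force":{"type":"number"}},"required":["motion"]}

```bash
mkdir -p pics; ls; cat > h.py <<'E'
import numpy as np, cv2
from bench import get_obs, imaging, hand_in
def shot(n,f=None):
    d=imaging.grab_frame(n)
    if f: cv2.imwrite('pics/'+f, cv2.cvtColor(d['img'],cv2.COLOR_RGB2BGR))
    return d
def ray(d,u,v,z):
    R=np.array(d['R']);t=np.array(d['t'])
    c=-R.T@t; r=R.T@np.array([(u-d['cx'])/d['fx'],(v-d['cy'])/d['fy'],1])
    return c+r*(z-c[2])/r[2]
def proj(d,X):
    p=np.array(d['R'])@np.array(X)+np.array(d['t'])
    return d['fx']*p[0]/p[2]+d['cx'], d['fy']*p[1]/p[2]+d['cy']
E
python3 - <<'E'
from h import *
a=shot('top');b=shot('side')
for n,d in (('top',a),('side',b)):
    R=np.array(d['R']);print(n,-R.T@np.array(d['t']),R.round(3).tolist(),d['fx'])
    np.savez(n+'0.npz',**d)
    cv2.imwrite(f'pics/{n}0.png',cv2.resize(cv2.cvtColor(d['img'],cv2.COLOR_RGB2BGR),(800,600),interpolation=cv2.INTER_CUBIC))
print(get_obs())
E
```

```text
pics
top [ 0.20974436 -0.06144064  1.53161789] [[-0.019, -1.0, 0.0], [-0.983, 0.019, -0.183], [0.183, -0.004, -0.983]] 502.8083215628428
side [ 0.1840486  -1.34291217  0.83406014] [[0.965, -0.263, -0.024], [-0.153, -0.482, -0.863], [0.215, 0.836, -0.505]] 535.6652002415847
{'clock': 0.1, 'joints': array([-1.4001034 ,  0.47771604,  0.02231056,  1.5563305 , -0.01149435,
        1.10929845, -0.08308855]), 'qvel': array([-0.00019685, -0.00088014,  0.00010382, -0.00379409, -0.00152128,
       -0.00059456,  0.00075131]), 'tau': array([ 5.05710035e-03, -5.97760463e+01,  1.61399961e+00, -2.81952775e+01,
        1.28068600e-02,  5.04131793e-03, -6.73637700e-06]), 'tcp_pos': array([0.18559618, 0.64839595, 0.20523261]), 'orientation': array([ 2.50764481e+00,  1.89067322e+00, -1.93039712e-03]), 'contact_force': array([ 0.01246818,  0.73844935, -0.46684842]), 'moment': array([-0.00151747,  0.02690521,  0.00363984]), 'grip_width': 0.08538933633646523}
```

View pics/top0.png

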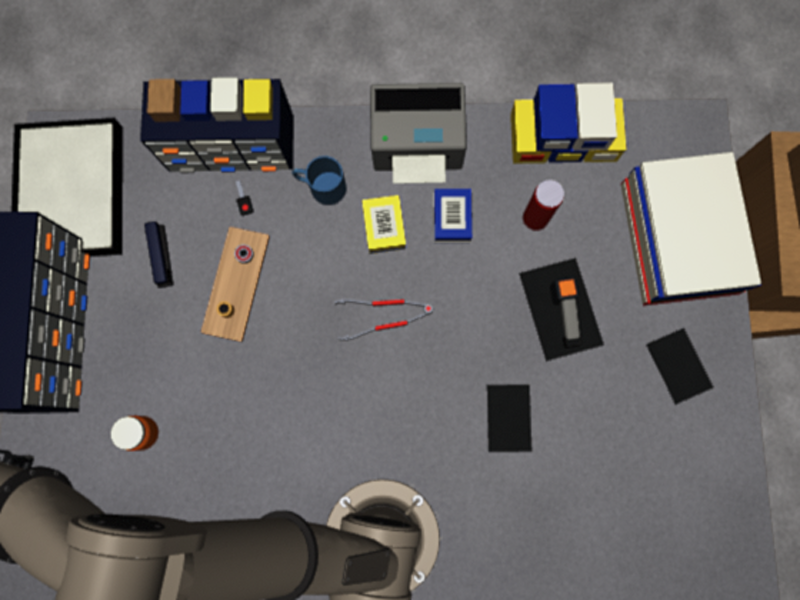

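View pics/side0.png

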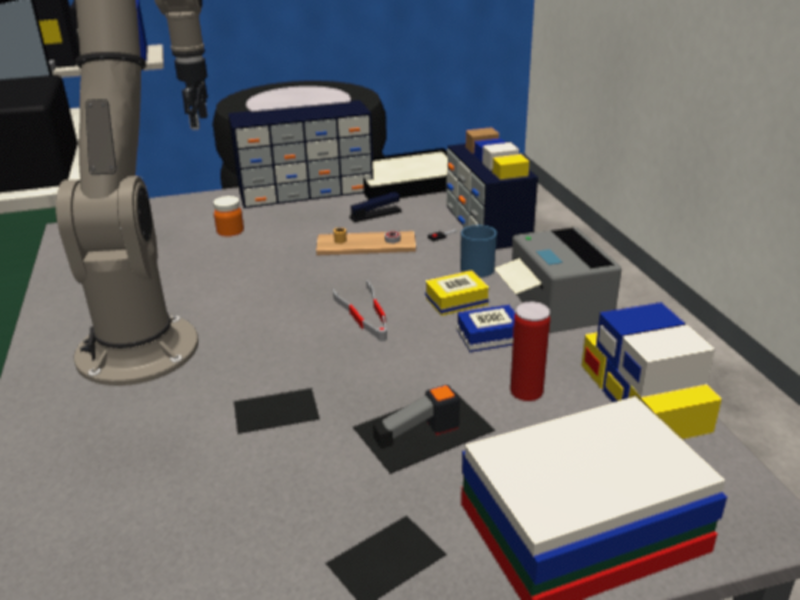

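Top view at 800x600: the scanner head is at (567,288) on the large mat (561,310), with decoy mats at (510,417) and (680,365). The yellow carton is at (384,222), with decoys: the blue carton at (453,213) and yellow boxes at (257,98) and (570,130). The bearing is at (244,254) with a red seal, and the bushing at (226,310). The tongs' pivot is at (428,309), and their jaws point left (+y).

```bash
cat > m.py <<'E'
from h import *
d=dict(np.load('top0.npz')); s=dict(np.load('side0.npz'))
def blobs(d,x0,y0,x1,y1,hsvlo,hsvhi,z,n=1,minA=6):
    hsv=cv2.cvtColor(d['img'],cv2.COLOR_RGB2HSV)
    m=cv2.inRange(hsv,np.array(hsvlo),np.array(hsvhi))
    if hsvlo[0]==0 and hsvhi[0]<=12: m|=cv2.inRange(hsv,np.array([170,*hsvlo[1:]]),np.array([180,*hsvhi[1:]]))
    k=np.zeros_like(m);k[y0:y1,x0:x1]=255;m&=k
    cs,_=cv2.findContours(m,cv2.RETR_EXTERNAL,cv2.CHAIN_APPROX_NONE)
    out=[]
    for c in sorted(cs,key=cv2.contourArea)[::-1][:n]:
        w=np.array([ray(d,u,v,z)[:2] for u,v in c[:,0]],np.float32)
        r=cv2.minAreaRect(w*1000)
        M=cv2.moments(c); 
        if M['m00']<minA: continue
        ctr=(M['m10']/M['m00'],M['m01']/M['m00'])
        print('  px',np.round(ctr,1),'A',M['m00'],'cen',ray(d,*ctr,z)[:2].round(4),'rect',np.round(r[0],1),np.round(r[1],1),round(r[2],1))
S=0.7
def box(a,b,c,e): return [int(q*S) for q in (a,b,c,e)]
E
python3 - <<'E'
from m import *
def L(t,*a,**k): print(t);blobs(*a,**k)
L('mat',d,*box(515,250,610,365),[0,0,0],[180,255,45],.004)
L('orange',d,*box(550,270,590,305),[0,130,100],[18,255,255],.065)
L('handle',d,*box(550,295,590,350),[0,0,60],[180,60,255],.03)
L('yellow',d,*box(355,190,412,255),[22,100,120],[38,255,255],.045,n=2)
L('label',d,*box(370,200,400,240),[0,0,120],[180,70,255],.045,n=3)
L('grips',d,*box(330,285,440,350),[0,120,80],[10,255,255],.024,n=3)
L('pivotgrey',d,*box(415,295,440,322),[0,0,120],[180,60,255],.024,n=2)
L('pad',d,*box(195,215,275,345),[8,60,120],[25,180,255],.015)
L('seal',d,*box(230,240,260,268),[0,60,50],[6,255,200],.031,n=2)
L('side orange',s,*box(420,380,462,405),[0,130,100],[18,255,255],.065)
L('side seal',s,*box(380,228,405,245),[0,60,50],[6,255,200],.031,n=2)
L('side grips',s,*box(330,280,395,340),[0,120,80],[10,255,255],.024,n=3)
L('side yellow label',s,*box(435,272,480,293),[0,0,140],[180,70,255],.045,n=2)
c=np.hstack([cv2.resize(d['img'][y0:y1,x0:x1],(400,400),interpolation=cv2.INTER_CUBIC) for x0,y0,x1,y1 in (box(500,240,620,360),box(330,260,450,380),box(180,210,300,330),box(340,170,460,290))][0:2])
e=np.hstack([cv2.resize(d['img'][y0:y1,x0:x1],(400,200),interpolation=cv2.INTER_CUBIC) for x0,y0,x1,y1 in (box(195,215,315,275),box(355,190,475,250))])
cv2.imwrite('pics/crop1.png',cv2.cvtColor(np.vstack([c,e]),cv2.COLOR_RGB2BGR))
E
```

```text
mat
  px [392.4 216.2] A 2467.0 cen [ 0.4664 -0.3937] rect [ 467.9 -393.5] [196.  126.4] 14.3
orange
  px [396.8 201.1] A 105.5 cen [ 0.5015 -0.3962] rect [ 501.9 -396.3] [33.7 33.5] 8.5
handle
  px [399.1 222.8] A 235.5 cen [ 0.4417 -0.4072] rect [ 441.5 -407.3] [85.6 29.8] 3.7
yellow
  px [268.2 155.1] A 869.0 cen [ 0.657  -0.0147] rect [657.  -14.7] [112.4  81.4] 6.7
label
  px [268.2 154.9] A 304.5 cen [ 0.6577 -0.0146] rect [658.  -14.5] [68.5 48.2] 6.9
grips
  px [271.2 211.3] A 48.0 cen [ 0.4853 -0.0209] rect [485.4 -20.3] [ 9.9 67.3] 3.1
  px [273.3 227.4] A 43.5 cen [ 0.4358 -0.0266] rect [435.9 -27. ] [ 9.  65.3] 9.3
pivotgrey
  px [298.1 212. ] A 65.0 cen [ 0.4818 -0.1028] rect [ 481.7 -104. ] [51.9 37.2] 88.9
  px [293.  220.1] A 10.0 cen [ 0.4569 -0.0867] rect [457. -86.] [ 8.2 20.4] 25.7
pad
  px [164.  198.5] A 2143.5 cen [0.5336 0.3092] rect [535.8 308.8] [ 90.5 241. ] 76.8
seal
  px [170.  176.9] A 83.0 cen [0.5976 0.2884] rect [598.7 288.4] [34.8 30.7] 1.4
side orange
  px [309.1 274.9] A 110.5 cen [ 0.5038 -0.3886] rect [ 504.2 -388.1] [34.2 34.4] 11.0
side seal
  px [274.3 163.5] A 24.0 cen [0.6004 0.2889] rect [601.  288.9] [24.1 31.7] 71.9
side grips
  px [248.9 220.3] A 56.5 cen [ 0.4352 -0.0414] rect [435.8 -43.9] [15.8 92.6] 8.3
  px [264.6 215.7] A 38.5 cen [ 0.4851 -0.0299] rect [485.  -27.7] [75.4 12.6] 89.9
side yellow label
  px [319.4 198.2] A 131.5 cen [ 0.6597 -0.0147] rect [659.3 -14.4] [65.5 43.2] 6.8
  px [308.9 191.1] A 24.5 cen [0.6436 0.0371] rect [653.4  31.4] [19.3 52.5] 72.2
```

View pics/crop1.png

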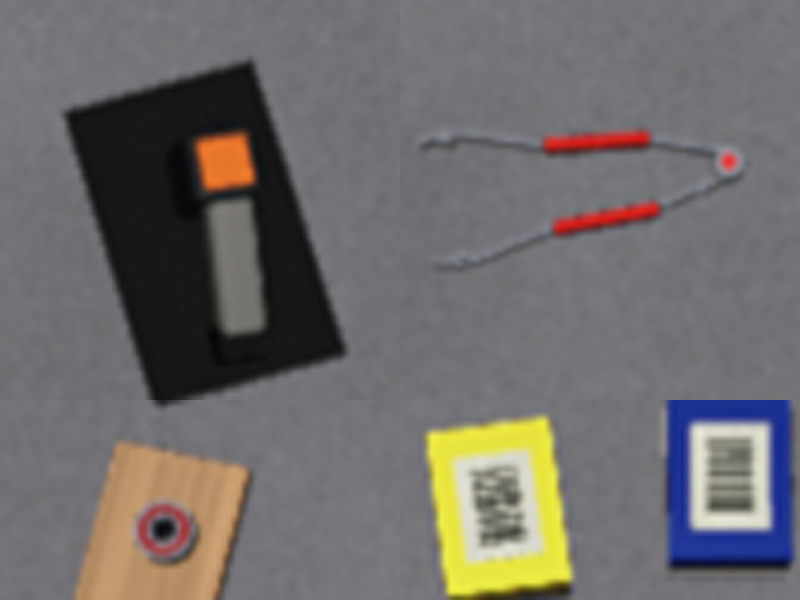

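The crop confirms the choices: scanner on the large mat, yellow carton's label, and the red-sealed bearing with a grey rim. Sizes come out right: mat 196x126, carton 112x81, pad 241x90. I'll set out towards the scanner.

Request:
send_rows([
  {"dp": [0.037,-0.043,0.02],"rot": [0,0,-0.18],"grip": 0.085},
  {"dp": [0.037,-0.043,0.02],"rot": [0,0,-0.18],"grip": 0.085},
  {"dp": [0.037,-0.043,0.02],"rot": [0,0,-0.18],"grip": 0.085},
  {"dp": [0.037,-0.043,0.02],"rot": [0,0,-0.18],"grip": 0.085},
  {"dp": [0.037,-0.043,0.02],"rot": [0,0,-0.18],"grip": 0.085},
  {"dp": [0.037,-0.043,0],"rot": [0,0,-0.18],"grip": 0.085},
  {"dp": [0.037,-0.043,0],"rot": [0,0,-0.18],"grip": 0.085},
  {"dp": [0.007,-0.05,0],"rot": [0,0,-0.18],"grip": 0.085},
  {"dp": [0.007,-0.05,0],"rot": [0,0,-0.18],"grip": 0.085},
  {"dp": [0.007,-0.05,0],"rot": [0,0,-0.18],"grip": 0.085},
  {"dp": [0.007,-0.05,0],"rot": [0,0,-0.18],"grip": 0.085},
  {"dp": [0.007,-0.05,0],"rot": [0,0,-0.18],"grip": 0.085},
  {"dp": [0.007,-0.05,0],"rot": [0,0,-0.18],"grip": 0.085},
  {"dp": [0.007,-0.05,0],"rot": [0,0,-0.18],"grip": 0.085},
  {"dp": [0,-0.056,0],"rot": [0,0,-0.18],"grip": 0.085},
  {"dp": [0,-0.056,0],"rot": [0,0,0],"grip": 0.085},
  {"dp": [0,-0.056,0],"rot": [0,0,0],"grip": 0.085},
  {"dp": [0,-0.056,0],"rot": [0,0,0],"grip": 0.085},
])

```text
clock: 2.35
tcp_pos: [0.4939, -0.253, 0.3026]
orientation: [-2.306, 2.121, 0.009]
contact_force: [1.5, 0.0, 0.5]
grip_width: 0.085
```

```bash
cat >> h.py <<'E'
from scipy.spatial.transform import Rotation as Ro
def st(goal=None,yaw=None):
    o=get_obs();p=o['tcp_pos'];R=Ro.from_rotvec(o['orientation']).as_matrix()
    y=np.degrees(np.arctan2(R[1,0],R[0,0]))
    print('t',round(o['clock'],2),'p',p.round(4),'yaw',y.round(2),'toolz',R[:,2].round(4),'w',round(o['grip_width'],4),'F',np.round(o['contact_force'],1),'q',np.round(o['joints'],2))
    if goal is not None:
        print('go',(np.array(goal)-p).round(4))
    if yaw is not None:
        c,s=np.cos(np.radians(yaw)),np.sin(np.radians(yaw))
        T=np.array([[c,s,0],[s,-c,0],[0,0,-1.]])
        print('rot',Ro.from_matrix(T@R.T).as_rotvec().round(4))
E
python3 - <<'E'
from m import *
st([.502,-.394,.2],-80.5)
for z in (.065,.069):
  print(ray(d,396.8,201.1,z),ray(s,309.1,274.9,z))
print('pivot',ray(d,299.9,216.,.024),'can base',ray(d,535*.7,224*.7,0),'can top',ray(d,550*.7,193*.7,.17))
print('jaw tips',ray(d,(330+20/3.333)*.7,(260+140/3.333)*.7,.02),ray(d,(330+40/3.333)*.7,(260+262/3.333)*.7,.02))
print('rubber end', ray(d,350+243/4.762,168+345/4.762,.012))
E
```

```text
t 2.35 p [ 0.4939 -0.253   0.3026] yaw -85.21 toolz [ 0.0013  0.0101 -0.9999] w 0.085 F [1.5 0.  0.5] q [-0.39  0.27  0.94  1.76 -0.24  1.23 -0.87]
go [ 0.0081 -0.141  -0.1026]
rot [-0.0102  0.0009  0.0821]
[ 0.50159821 -0.3961117   0.065     ] [ 0.50370307 -0.38872062  0.065     ]
[ 0.50080221 -0.39519893  0.069     ] [ 0.5020405  -0.39368351  0.069     ]
pivot [ 0.46920763 -0.107925    0.024     ] can base [ 0.65859801 -0.34897393  0.        ] can top [ 0.67192916 -0.35007614  0.17      ]
jaw tips [0.48794394 0.08927121 0.02      ] [0.408854   0.07660717 0.02      ]
rubber end [ 0.38998426 -0.41379907  0.012     ]
```

Request:
send_rows([
  {"dp": [0.0025,-0.048,-0.03],"rot": [-0.01,0,0.045],"grip": 0.085},
  {"dp": [0.0025,-0.048,-0.03],"rot": [0,0,0.045],"grip": 0.085},
  {"dp": [0.0025,-0.046,-0.04],"rot": [0,0,0],"grip": 0.085},
  {"dp": [0,0,-0.04],"rot": [0,0,0],"grip": 0.085},
  {"dp": [0,0,0],"rot": [0,0,0],"grip": 0.085},
])

```text
clock: 2.98
tcp_pos: [0.4993, -0.4039, 0.157]
orientation: [2.403, -2.022, -0.0]
contact_force: [0.1, 1.9, 0.9]
grip_width: 0.085
```

```bash
python3 - <<'E'
from h import *
st([.5015,-.3945,.03],-80.1)
E
```

```text
t 2.98 p [ 0.4993 -0.4039  0.157 ] yaw -80.16 toolz [-4.e-04 -4.e-04 -1.e+00] w 0.085 F [0.1 1.9 0.9] q [ 0.04  0.59  0.79  1.72 -0.48  1.03 -0.4 ]
go [ 0.0022  0.0094 -0.127 ]
rot [ 0.0004 -0.0004  0.001 ]
```

Request:
send_rows([
  {"dp": [0.002,0.009,-0.045],"rot": [0,0,0],"grip": 0.085},
  {"dp": [0,0,-0.045],"rot": [0,0,0],"grip": 0.085},
  {"dp": [0,0,-0.025],"rot": [0,0,0],"grip": 0.085},
  {"dp": [0,0,-0.008],"rot": [0,0,0],"grip": 0.085},
  {"dp": [0,0,0],"rot": [0,0,0],"grip": 0.085},
])

```text
clock: 3.6
tcp_pos: [0.5079, -0.3955, 0.0403]
orientation: [-2.407, 2.015, -0.019]
contact_force: [-1.3, -0.0, -0.3]
grip_width: 0.0848
```

```bash
python3 - <<'E'
from h import *
st([.5015,-.3945,.03],-80.1)
d=shot('side');cv2.imwrite('pics/a1.png',cv2.cvtColor(cv2.resize(d['img'][200:350,220:420],(800,600),interpolation=cv2.INTER_CUBIC),cv2.COLOR_RGB2BGR))
E
```

```text
t 3.6 p [ 0.5079 -0.3955  0.0403] yaw -79.86 toolz [ 0.0106 -0.0059 -0.9999] w 0.0848 F [-1.3 -0.  -0.3] q [ 0.09  0.72  0.68  1.8  -0.6   0.83 -0.32]
go [-0.0064  0.001  -0.0103]
rot [ 0.0059  0.0106 -0.0042]
```

View pics/a1.png

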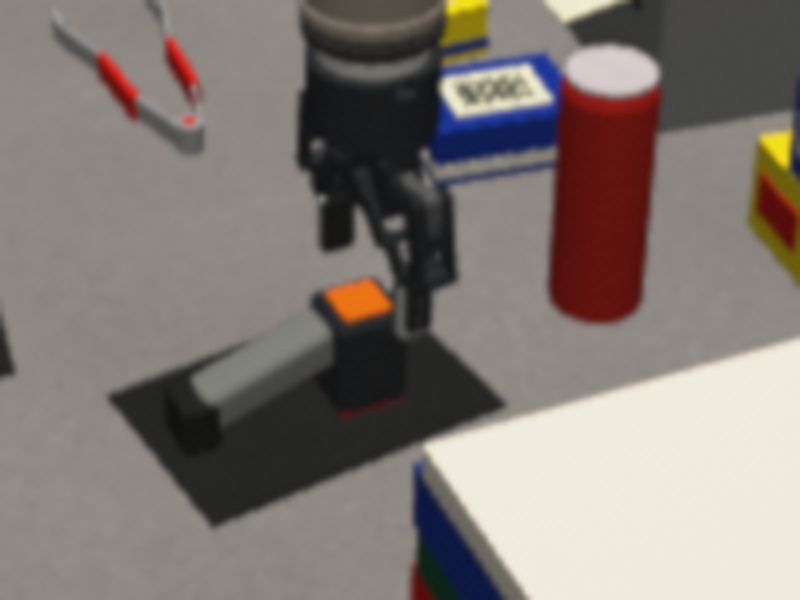

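The picture shows the near fingertip at crop (415,325) and the far one at (335,245), with the head top at (358,300). They don't seem to straddle the head, so I'll check against the projection before closing.

```bash
python3 - <<'E'
from h import *
s=dict(np.load('side0.npz'))
c=lambda X:np.round((np.array(proj(s,X))-[220,200])*4,0)
p=np.array([.5079,-.3955,.0403]);a=np.array([np.cos(np.radians(-79.9)),np.sin(np.radians(-79.9)),0])
for h in (0,.013):
  for w in(.0425,.055): print(h,w,c(p+a*w+[0,0,h]),c(p-a*w+[0,0,h]))
print('head top',c([.5015,-.3945,.069]))
for z in (.04,.053,.06): print(z,ray(s,220+415/4,200+330/4,z),ray(s,220+337/4,200+248/4,z))
t=shot('top')
cv2.imwrite('pics/a2.png',cv2.cvtColor(cv2.resize(t['img'][150:270,330:490],(800,600),interpolation=cv2.INTER_CUBIC),cv2.COLOR_RGB2BGR))
E
```

```text
0 0.0425 [402. 380.] [333. 299.]
0 0.055 [413. 393.] [323. 288.]
0.013 0.0425 [402. 362.] [333. 282.]
0.013 0.055 [413. 375.] [323. 271.]
head top [356. 301.]
0.04 [ 0.5380063  -0.39580848  0.04      ] [ 0.5190272 -0.3039968  0.04     ]
0.053 [ 0.53221146 -0.41131405  0.053     ] [ 0.51354308 -0.32100546  0.053     ]
0.06 [ 0.52909117 -0.41966319  0.06      ] [ 0.51059009 -0.33016397  0.06      ]
```

View pics/a2.png

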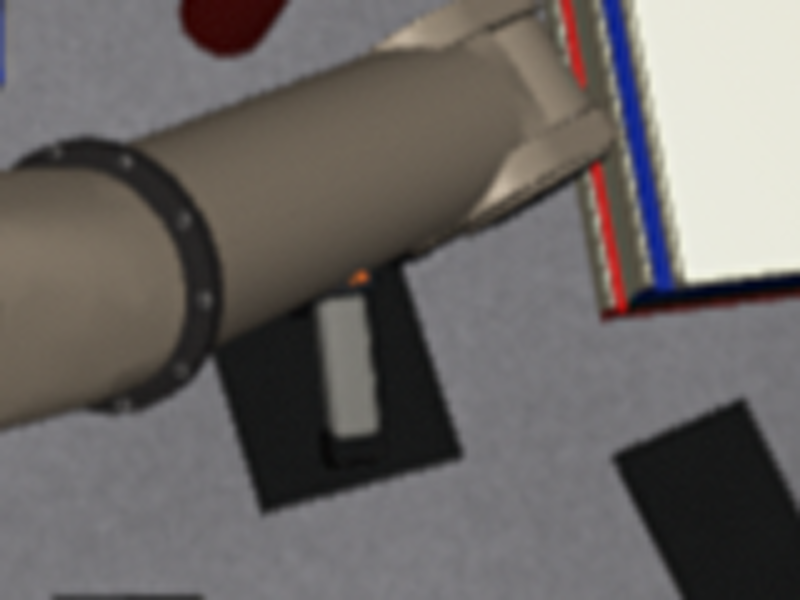

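```bash
python3 - <<'E'
from h import *
s0=dict(np.load('side0.npz'))
st([.5015,-.3945,.03],-80.1)
s=shot('side')
st()
df=np.abs(s['img'].astype(int)-s0['img']).sum(2)>60
m=df[200:350,220:420]
ys=np.arange(150)
for c in range(76,116,3):
    v=ys[m[:,c]]; print(c*4,(v.max()*4 if len(v) else None),end=' | ')
cv2.imwrite('pics/a3.png',cv2.cvtColor(cv2.resize(np.hstack([s['img'][240:300,290:340],np.repeat((df[240:300,290:340]*255).astype(np.uint8)[:,:,None],3,2)]),(800,480),interpolation=cv2.INTER_NEAREST),cv2.COLOR_RGB2BGR))
E
```

```text
t 3.7 p [ 0.5082 -0.396   0.0408] yaw -79.88 toolz [ 0.0117 -0.0066 -0.9999] w 0.0849 F [-0.6 -0.  -0.3] q [ 0.09  0.72  0.68  1.8  -0.6   0.83 -0.32]
go [-0.0067  0.0015 -0.0108]
rot [ 0.0066  0.0117 -0.0039]
t 3.75 p [ 0.5081 -0.396   0.0407] yaw -79.89 toolz [ 0.0116 -0.0066 -0.9999] w 0.085 F [-0.2 -0.1 -0.8] q [ 0.09  0.72  0.68  1.8  -0.6   0.83 -0.32]
304 172 | 316 240 | 328 252 | 340 248 | 352 244 | 364 220 | 376 244 | 388 268 | 400 336 | 412 320 | 424 324 | 436 288 | 448 284 | 460 None |
```

View pics/a3.png

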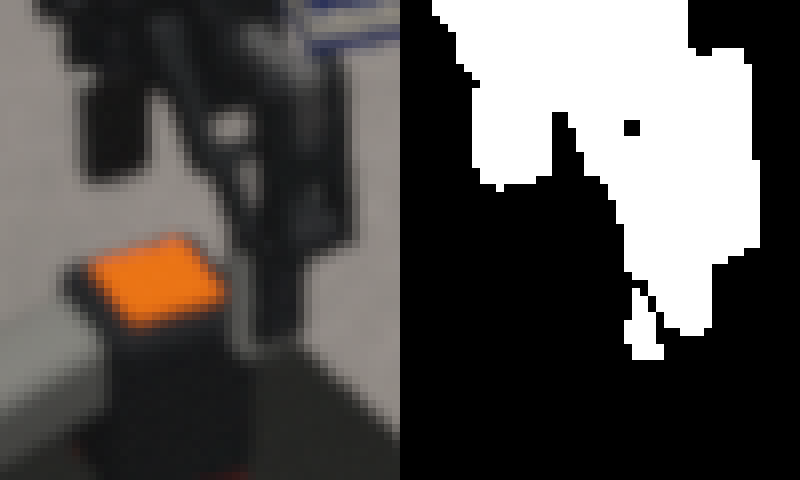

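Near tip bottom is at px (323,283.5) and far at (304.4,262.6), which is well above where the TCP reading puts them. I'll compare with the start image.

```bash
python3 - <<'E'
from h import *
s=dict(np.load('side0.npz'))
p=np.array([.1856,.6484,.2052]);a=np.array([.274,.961,0])
for h in (0,.013,.036): print(h,[np.round(proj(s,p+k*a*.05+[0,0,h]),1) for k in (-1,0,1)])
print('now',[np.round(proj(s,np.array([.508,-.396,.0408+h])),1) for h in (0,.013,.036)])
im=s['img'][70:100,125:155].astype(int).sum(2)
for r in range(0,30): print(70+r,' '.join('%3d'%v for v in im[r,::1]))
E
```

```text
0 [array([136.5, 100.5]), array([139.7,  96.1]), array([142.8,  91.8])]
0.013 [array([135.9,  97.1]), array([139.2,  92.6]), array([142.2,  88.4])]
0.036 [array([134.9,  90.8]), array([138.2,  86.5]), array([141.3,  82.4])]
now [array([311.7, 284.6]), array([311.8, 280.2]), array([311.9, 272.3])]
70 214 213 196 132  87  83  90  88  80  72  67  86 106 109  84  83  96  75  82 140 200 218 223 221 224 220 219 214 192 159
71 215 213 197 141  93  81  81  82  80  76  73 101 116 107  80  78  79  78 111 168 211 223 223 223 222 219 213 194 160 126
72 211 214 199 152 100  82  89  87  81  78  75 102 109  96  73  70  76  94 156 217 227 224 222 224 220 218 195 161 126 114
73 211 213 202 155 101  82  96  87  83  82  76  94  97  80  68  70  71  86 146 210 226 226 224 225 222 213 173 131 113 109
74 213 209 203 161 106  81  99  96 113 104  82  87  87  70  64  68  71  77 113 180 216 225 224 226 224 210 161 120 109 109
75 210 213 206 169 112  83 104 117 154 129  91  82  82  75  73  70  70  74  98 160 210 224 226 226 225 206 155 115 109 107
76 212 212 209 179 116  91 119 131 158 131  91  83  88  87  78  
[... 2187 characters left out ...]
6 216 214 215 217 219 219 219 220 220 217 219 218 220 219 204 154  91  55  57  58  58
95 223 220 221 219 219 219 217 217 218 216 218 219 217 219 221 221 220 220 218 220 221 222 218 209 169 102  62  55  54  58
96 223 218 220 219 219 220 218 219 218 218 216 216 219 221 219 220 218 222 221 220 221 221 221 216 190 116  64  56  52  53
97 221 219 219 217 218 220 220 219 218 219 219 218 219 219 219 221 221 223 220 220 218 218 221 220 198 123  59  59  52  57
98 222 221 218 219 221 221 221 221 221 218 218 218 219 221 220 221 222 222 222 219 221 221 220 219 200 133  73  55  53  53
99 221 219 222 219 220 222 222 221 221 221 219 222 221 223 221 221 221 223 223 223 222 222 222 220 202 143  82  54  56  56
```

The start image shows the same offset: open tips about 36 mm above the reported TCP, rather than the stated 13. I'll go by the picture and descend in steps, watching the force.

Request:
send_rows([
  {"dp": [-0.0065,0.0015,-0.015],"rot": [0.006,0.011,-0.004],"grip": 0.085},
  {"dp": [-0.001,0,-0.012],"rot": [0,0,0],"grip": 0.085},
  {"dp": [0,0,-0.008],"rot": [0,0,0],"grip": 0.085},
  {"dp": [0,0,0],"rot": [0,0,0],"grip": 0.085},
])

```text
clock: 4.25
tcp_pos: [0.5002, -0.3947, 0.0042]
orientation: [-2.404, 2.022, -0.002]
contact_force: [-0.5, 0.3, -0.3]
grip_width: 0.0847
```

```bash
python3 - <<'E'
from h import *
st([.5015,-.3945,.004],-80.1)
s=shot('side')
cv2.imwrite('pics/a4.png',cv2.cvtColor(cv2.resize(s['img'][225:325,270:370],(600,600),interpolation=cv2.INTER_CUBIC),cv2.COLOR_RGB2BGR))
E
```

```text
t 4.25 p [ 0.5002 -0.3947  0.0042] yaw -80.15 toolz [ 9.e-04 -6.e-04 -1.e+00] w 0.0847 F [-0.5  0.3 -0.3] q [ 0.12  0.76  0.65  1.82 -0.63  0.78 -0.3 ]
go [ 0.0013  0.0002 -0.0002]
rot [0.0005 0.0009 0.0009]
```

View pics/a4.png

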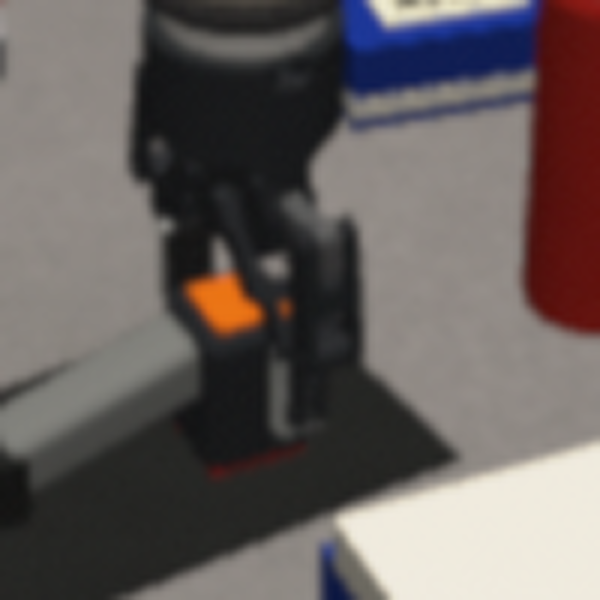

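Now the fingers straddle the head (near tip at px (319,298), about z = 0.04). Closing and lifting a little.

Request:
send_rows([
  {"dp": [0,0,0],"rot": [0,0,0],"grip": 0.04},
  {"dp": [0,0,0],"rot": [0,0,0],"grip": 0.04},
  {"dp": [0,0,0],"rot": [0,0,0],"grip": 0.04},
  {"dp": [0,0,0],"rot": [0,0,0],"grip": 0.04},
  {"dp": [0,0,0],"rot": [0,0,0],"grip": 0.04},
  {"dp": [0,0,0],"rot": [0,0,0],"grip": 0.04},
], grip_force=40)

```text
clock: 5.05
tcp_pos: [0.5009, -0.3953, 0.0054]
orientation: [-2.404, 2.022, -0.005]
contact_force: [-1.1, 0.2, -0.3]
grip_width: 0.0461
```

```bash
python3 - <<'E'
from h import *
st([.6575,-.0146,.15],-80.1)
E
```

```text
t 5.05 p [ 0.5009 -0.3953  0.0054] yaw -80.14 toolz [ 0.0023 -0.0017 -1.    ] w 0.0461 F [-1.1  0.2 -0.3] q [ 0.12  0.76  0.65  1.82 -0.63  0.78 -0.3 ]
go [0.1566 0.3807 0.1446]
rot [0.0017 0.0023 0.0008]
```

Request:
send_rows([
  {"dp": [0,0,0.02],"rot": [0,0,0],"grip": 0.04},
  {"dp": [0,0,0.05],"rot": [0,0,0],"grip": 0.04},
  {"dp": [0,0,0.05],"rot": [0,0,0],"grip": 0.04},
  {"dp": [0,0,0.05],"rot": [0,0,0],"grip": 0.04},
  {"dp": [0,0.02,0.04],"rot": [0,0,0],"grip": 0.04},
  {"dp": [0.018,0.04,0.02],"rot": [0,0,0],"grip": 0.04},
  {"dp": [0.02,0.045,0],"rot": [0,0,0],"grip": 0.04},
  {"dp": [0.02,0.045,0],"rot": [0,0,0],"grip": 0.04},
  {"dp": [0.02,0.045,0],"rot": [0,0,0],"grip": 0.04},
  {"dp": [0.02,0.045,0],"rot": [0,0,0],"grip": 0.04},
  {"dp": [0.02,0.045,0],"rot": [0,0,0],"grip": 0.04},
  {"dp": [0.02,0.045,0],"rot": [0,0,0],"grip": 0.04},
  {"dp": [0.01,0.025,-0.02],"rot": [0,0,0],"grip": 0.04},
  {"dp": [0,0,0],"rot": [0,0,0],"grip": 0.04},
  {"dp": [0,0,0],"rot": [0,0,0],"grip": 0.04},
])

```text
clock: 6.92
tcp_pos: [0.6447, -0.0345, 0.2377]
orientation: [-2.385, 2.036, -0.017]
contact_force: [1.1, -0.8, -1.2]
grip_width: 0.0461
```

```bash
python3 - <<'E'
from h import *
st([.657,-.0154,.1464],-80.1)
s=shot('side');st()
cv2.imwrite('pics/a5.png',cv2.cvtColor(cv2.resize(s['img'][110:230,240:400],(800,600),interpolation=cv2.INTER_CUBIC),cv2.COLOR_RGB2BGR))
E
```

```text
t 6.92 p [ 0.6447 -0.0345  0.2377] yaw -80.97 toolz [ 0.0121 -0.0028 -0.9999] w 0.0461 F [ 1.1 -0.8 -1.2] q [-0.63  0.51  0.85  1.65 -0.41  1.16 -1.1 ]
go [ 0.0123  0.0191 -0.0913]
rot [0.0027 0.0121 0.0152]
t 6.97 p [ 0.6445 -0.0343  0.2375] yaw -80.98 toolz [ 0.0115 -0.0023 -0.9999] w 0.046 F [-0.1  0.3 -2.8] q [-0.63  0.51  0.85  1.65 -0.41  1.16 -1.1 ]
```

View pics/a5.png

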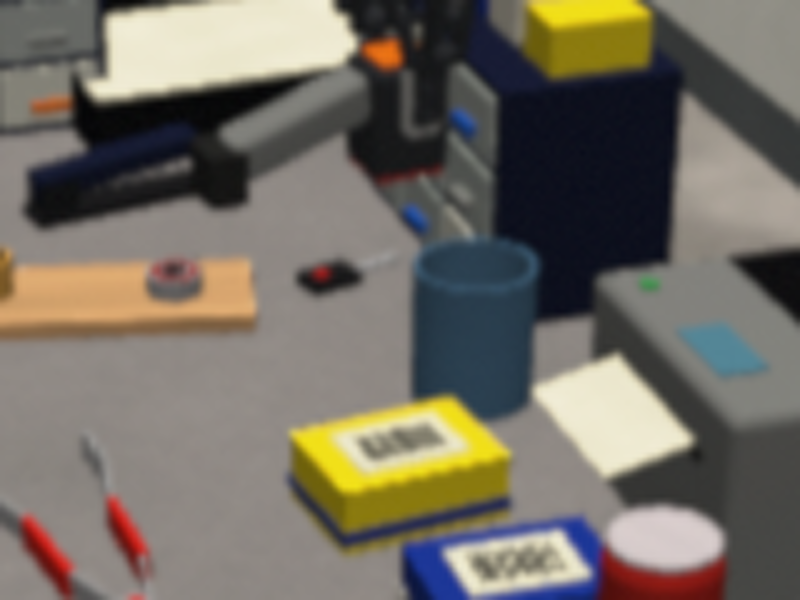

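The scanner hangs straight in the grip with its window edge level at crop (400,170). Now going down over the label.

Request:
send_rows([
  {"dp": [0.006,0.01,-0.03],"rot": [0.003,0.012,0.015],"grip": 0.04},
  {"dp": [0.006,0.009,-0.03],"rot": [0,0,0],"grip": 0.04},
  {"dp": [0,0,-0.025],"rot": [0,0,0],"grip": 0.04},
  {"dp": [0,0,-0.006],"rot": [0,0,0],"grip": 0.04},
  {"dp": [0,0,0],"rot": [0,0,0],"grip": 0.04},
])

```text
clock: 7.6
tcp_pos: [0.6559, -0.0254, 0.148]
orientation: [-2.39, 2.037, -0.006]
contact_force: [-0.4, 0.1, -1.5]
grip_width: 0.0461
```

```bash
python3 - <<'E'
from h import *
st([.657,-.0154,.1464],-80.1)
E
```

```text
t 7.6 p [ 0.6559 -0.0254  0.148 ] yaw -80.89 toolz [ 0.0038 -0.0013 -1.    ] w 0.0461 F [-0.4  0.1 -1.5] q [-0.58  0.61  0.78  1.7  -0.49  1.03 -1.05]
go [ 0.0011  0.01   -0.0016]
rot [0.0013 0.0038 0.0137]
```

Request:
send_rows([
  {"dp": [0.001,0.01,-0.0015],"rot": [0.001,0.004,0.014],"grip": 0.04},
  {"dp": [0,0.003,0],"rot": [0,0,0],"grip": 0.04},
  {"dp": [0,0,0],"rot": [0,0,0],"grip": 0.04},
])

```text
clock: 7.98
tcp_pos: [0.6585, -0.0121, 0.1493]
orientation: [-2.403, 2.019, -0.004]
contact_force: [0.3, 0.4, -1.8]
grip_width: 0.0458
```

```bash
python3 - <<'E'
from m import *
st([.657,-.0154,.1464],-80.1)
t=shot('top');s=shot('side')
u,v=proj(s,[.6575,-.0146,.21]);print('exp side',u,v, 'top',proj(t,[.6575,-.0146,.21]))
blobs(s,int(u)-40,int(v)-30,int(u)+30,int(v)+30,[0,130,100],[18,255,255],.21,n=2,minA=3)
# red window front lower edge
blobs(s,int(u)-40,int(v)-10,int(u)+40,int(v)+60,[0,120,60],[8,255,255],.145,n=3,minA=2)
E
```

```text
t 7.97 p [ 0.6585 -0.0121  0.1493] yaw -80.06 toolz [ 3.8e-03  4.0e-04 -1.0e+00] w 0.0458 F [ 0.3  0.4 -1.8] q [-0.6   0.62  0.77  1.69 -0.49  1.03 -1.06]
go [-0.0015 -0.0033 -0.0029]
rot [-0.0004  0.0038 -0.0006]
exp side 319.60951100646287 147.74570641455932 top (np.float64(266.0815304621329), np.float64(137.575716693571))
  px [318.  146.2] A 31.0 cen [ 0.6566 -0.003 ] rect [655.9  -0.8] [42.7 20.1] 70.7
```

Request:
send_rows([
  {"dp": [-0.0015,-0.003,-0.003],"rot": [0,0.004,0],"grip": 0.04},
  {"dp": [0,0,0],"rot": [0,0,0],"grip": 0.04},
  {"dp": [0,0,0],"rot": [0,0,0],"grip": 0.04},
  {"dp": [0,0,0],"rot": [0,0,0],"grip": 0.04},
  {"dp": [0,0,0],"rot": [0,0,0],"grip": 0.04},
  {"dp": [0,0,0],"rot": [0,0,0],"grip": 0.04},
  {"dp": [0,0,0],"rot": [0,0,0],"grip": 0.04},
  {"dp": [0,0,0],"rot": [0,0,0],"grip": 0.04},
  {"dp": [0,0,0],"rot": [0,0,0],"grip": 0.04},
  {"dp": [0,0,0],"rot": [0,0,0],"grip": 0.04},
  {"dp": [0,0,0],"rot": [0,0,0],"grip": 0.04},
  {"dp": [0,0,0],"rot": [0,0,0],"grip": 0.04},
  {"dp": [0,0,0],"rot": [0,0,0],"grip": 0.04},
  {"dp": [0,0,0],"rot": [0,0,0],"grip": 0.04},
])

```text
clock: 9.82
tcp_pos: [0.6566, -0.0161, 0.146]
orientation: [2.404, -2.021, -0.001]
contact_force: [-0.6, -0.2, -1.3]
grip_width: 0.0462
```

```bash
python3 - <<'E'
from m import *
st([.501,-.395,.2],-80.1)
E
```

```text
t 9.82 p [ 0.6566 -0.0161  0.146 ] yaw -80.11 toolz [-8.e-04 -0.e+00 -1.e+00] w 0.0462 F [-0.6 -0.2 -1.3] q [-0.59  0.62  0.77  1.7  -0.49  1.03 -1.05]
go [-0.1556 -0.3789  0.054 ]
rot [ 0.     -0.0008  0.0002]
```

Held steady at height 0.1446 m for over 1.5 s. Returning the scanner to the mat.

Request:
send_rows([
  {"dp": [0,0,0.045],"rot": [0,0,0],"grip": 0.04},
  {"dp": [-0.01,-0.025,0.04],"rot": [0,0,0],"grip": 0.04},
  {"dp": [-0.02,-0.045,0.01],"rot": [0,0,0],"grip": 0.04},
  {"dp": [-0.02,-0.045,0],"rot": [0,0,0],"grip": 0.04},
  {"dp": [-0.02,-0.045,0],"rot": [0,0,0],"grip": 0.04},
  {"dp": [-0.02,-0.045,0],"rot": [0,0,0],"grip": 0.04},
  {"dp": [-0.02,-0.045,0],"rot": [0,0,0],"grip": 0.04},
  {"dp": [-0.018,-0.045,0],"rot": [0,0,0],"grip": 0.04},
  {"dp": [-0.015,-0.045,-0.02],"rot": [0,0,0],"grip": 0.04},
  {"dp": [-0.01,-0.03,-0.04],"rot": [0,0,0],"grip": 0.04},
  {"dp": [0,-0.01,-0.04],"rot": [0,0,0],"grip": 0.04},
  {"dp": [0,0,0],"rot": [0,0,0],"grip": 0.04},
  {"dp": [0,0,0],"rot": [0,0,0],"grip": 0.04},
])

```text
clock: 11.45
tcp_pos: [0.4974, -0.407, 0.1447]
orientation: [-2.407, 2.018, -0.01]
contact_force: [0.6, -0.1, -1.8]
grip_width: 0.0459
```

```bash
python3 - <<'E'
from m import *
st([.501,-.3953,.0054],-80.14)
E
```

```text
t 11.45 p [ 0.4974 -0.407   0.1447] yaw -79.95 toolz [ 0.0053 -0.0036 -1.    ] w 0.0459 F [ 0.6 -0.1 -1.8] q [ 0.04  0.6   0.79  1.74 -0.5   1.01 -0.38]
go [ 0.0036  0.0117 -0.1393]
rot [ 0.0036  0.0052 -0.0033]
```

Request:
send_rows([
  {"dp": [0.0035,0.0115,-0.03],"rot": [0.003,0.005,-0.003],"grip": 0.04},
  {"dp": [0,0,-0.04],"rot": [0,0,0],"grip": 0.04},
  {"dp": [0,0,-0.03],"rot": [0,0,0],"grip": 0.04},
  {"dp": [0,0,-0.015],"rot": [0,0,0],"grip": 0.04},
  {"dp": [0,0,0],"rot": [0,0,0],"grip": 0.04},
])

```text
clock: 12.08
tcp_pos: [0.51, -0.3946, 0.0366]
orientation: [-2.409, 2.009, -0.024]
contact_force: [0.3, -0.5, -0.8]
grip_width: 0.0459
```

```bash
python3 - <<'E'
from m import *
st([.501,-.3953,.0054],-80.14)
E
```

```text
t 12.07 p [ 0.51   -0.3946  0.0366] yaw -79.66 toolz [ 0.0147 -0.0065 -0.9999] w 0.0459 F [ 0.3 -0.5 -0.8] q [ 0.09  0.72  0.68  1.8  -0.61  0.82 -0.31]
go [-0.009  -0.0007 -0.0312]
rot [ 0.0065  0.0147 -0.0084]
```

Request:
send_rows([
  {"dp": [-0.009,-0.0005,-0.01],"rot": [0.006,0.015,-0.008],"grip": 0.04},
  {"dp": [0,0,-0.01],"rot": [0,0,0],"grip": 0.04},
  {"dp": [0,0,-0.005],"rot": [0,0,0],"grip": 0.04},
  {"dp": [0,0,0],"rot": [0,0,0],"grip": 0.04},
])

```text
clock: 12.58
tcp_pos: [0.5022, -0.3966, 0.0133]
orientation: [2.404, -2.022, 0.006]
contact_force: [0.4, 0.4, -1.1]
grip_width: 0.0461
```

```bash
python3 - <<'E'
from m import *
st([.501,-.3953,.0054],-80.14)
E
```

```text
t 12.57 p [ 0.5022 -0.3966  0.0133] yaw -80.14 toolz [ 0.0029 -0.0028 -1.    ] w 0.0461 F [ 0.4  0.4 -1.1] q [ 0.11  0.75  0.66  1.81 -0.63  0.79 -0.3 ]
go [-0.0012  0.0013 -0.0079]
rot [ 0.0028  0.0029 -0.0001]
```

Request:
send_rows([
  {"dp": [-0.001,0.001,-0.004],"rot": [0.003,0.003,0],"grip": 0.04},
  {"dp": [0,0,-0.003],"rot": [0,0,0],"grip": 0.04},
  {"dp": [0,0,-0.002],"rot": [0,0,0],"grip": 0.04},
  {"dp": [0,0,0],"rot": [0,0,0],"grip": 0.04},
])

```text
clock: 13.08
tcp_pos: [0.5017, -0.3961, 0.0056]
orientation: [-2.403, 2.022, -0.001]
contact_force: [-0.5, 0.1, -1.8]
grip_width: 0.0459
```

```bash
python3 - <<'E'
from m import *
st([.501,-.3953,.0054],-80.14)
E
```

```text
t 13.07 p [ 0.5017 -0.3961  0.0056] yaw -80.15 toolz [ 1.2e-03  5.0e-04 -1.0e+00] w 0.0459 F [-0.5  0.1 -1.8] q [ 0.12  0.76  0.65  1.82 -0.64  0.78 -0.29]
go [-0.0007  0.0008 -0.0002]
rot [-0.0005  0.0012  0.0002]
```

Request:
send_rows([
  {"dp": [-0.0005,0.0005,-0.0015],"rot": [0,0,0],"grip": 0.04},
  {"dp": [0,0,-0.001],"rot": [0,0,0],"grip": 0.04},
  {"dp": [0,0,0],"rot": [0,0,0],"grip": 0.04},
])

```text
clock: 13.45
tcp_pos: [0.5018, -0.3961, 0.0055]
orientation: [-2.402, 2.021, -0.004]
contact_force: [0.4, 0.5, -1.7]
grip_width: 0.0458
```

```bash
python3 - <<'E'
from m import *
st([.501,-.3953,.0054],-80.14)
E
```

```text
t 13.45 p [ 0.5018 -0.3961  0.0055] yaw -80.16 toolz [ 3.5e-03  6.0e-04 -1.0e+00] w 0.0458 F [ 0.4  0.5 -1.7] q [ 0.12  0.76  0.65  1.82 -0.64  0.78 -0.29]
go [-0.0008  0.0008 -0.0001]
rot [-0.0006  0.0035  0.0004]
```

Request:
send_rows([
  {"dp": [-0.0005,0.0005,-0.003],"rot": [0,0.003,0],"grip": 0.04},
  {"dp": [0,0,-0.001],"rot": [0,0,0],"grip": 0.04},
])

```text
clock: 13.7
tcp_pos: [0.5019, -0.3963, 0.0054]
orientation: [-2.401, 2.021, -0.002]
contact_force: [-0.6, 2.6, 3.2]
grip_width: 0.046
```

```bash
python3 - <<'E'
from m import *
st([.501,-.3953,.0054],-80.14)
s=shot('side')
blobs(s,280,250,330,300,[0,130,100],[18,255,255],.069,n=2,minA=3)
blobs(s,280,270,330,320,[0,120,60],[8,255,255],.004,n=3,minA=2)
E
```

```text
t 13.7 p [ 0.5019 -0.3963  0.0054] yaw -80.2 toolz [ 0.003   0.0019 -1.    ] w 0.046 F [-0.6  2.6  3.2] q [ 0.12  0.76  0.65  1.81 -0.64  0.78 -0.29]
go [-0.0009  0.001   0.    ]
rot [-0.0019  0.003   0.001 ]
  px [306.8 276. ] A 58.5 cen [ 0.4957 -0.396 ] rect [ 496.4 -396.4] [18.6 37.1] 7.1
  px [315.4 275.7] A 9.0 cen [ 0.5152 -0.4009] rect [ 514.9 -401.9] [15.3  7. ] 71.0
```

Contact: force up 5 N and the height has stopped changing. Releasing and rising.

Request:
send_rows([
  {"dp": [0,0,0],"rot": [0,0,0],"grip": 0.085},
  {"dp": [0,0,0],"rot": [0,0,0],"grip": 0.085},
  {"dp": [0,0,0],"rot": [0,0,0],"grip": 0.085},
  {"dp": [0,0,0],"rot": [0,0,0],"grip": 0.085},
  {"dp": [0,0,0.02],"rot": [0,0,0],"grip": 0.085},
  {"dp": [0,0,0.04],"rot": [0,0,0],"grip": 0.085},
  {"dp": [0,0,0.06],"rot": [0,0,0],"grip": 0.085},
  {"dp": [0,0,0.05],"rot": [0,0,0],"grip": 0.085},
])

```text
clock: 14.75
tcp_pos: [0.4997, -0.3951, 0.1794]
orientation: [-2.401, 2.024, 0.007]
contact_force: [1.1, -0.2, -0.2]
grip_width: 0.0852
```

```bash
python3 - <<'E'
from m import *
st([.4605,-.0238,.15],6.2)
s=shot('side')
blobs(s,280,250,330,300,[0,130,100],[18,255,255],.069,n=2,minA=3)
blobs(d,*box(340,285,420,320),[0,120,80],[10,255,255],.024,n=1)
E
```

```text
t 14.75 p [ 0.4997 -0.3951  0.1794] yaw -80.25 toolz [-0.0023  0.0037 -1.    ] w 0.0852 F [ 1.1 -0.2 -0.2] q [ 0.    0.56  0.82  1.71 -0.46  1.08 -0.42]
go [-0.0392  0.3713 -0.0294]
rot [-1.2000e-03 -4.7000e-03  1.5088e+00]
  px [310.3 275.6] A 112.5 cen [ 0.5037 -0.3971] rect [ 504.1 -396.7] [33.9 34.5] 7.5
  px [271.2 211.3] A 48.0 cen [ 0.4853 -0.0209] rect [485.4 -20.3] [ 9.9 67.3] 3.1
```

The scanner is back where it was, upright (orange patch at (310,276), originally (309,275)). Moving over to the tongs.

Request:
send_rows([
  {"dp": [-0.002,0.041,0.02],"rot": [0,0,0.168],"grip": 0.08},
  {"dp": [-0.004,0.041,0.0],"rot": [0,0,0.168],"grip": 0.08},
  {"dp": [-0.004,0.041,0.0],"rot": [0,0,0.168],"grip": 0.08},
  {"dp": [-0.004,0.041,0.0],"rot": [0,0,0.168],"grip": 0.08},
  {"dp": [-0.005,0.041,0.0],"rot": [0,0,0.168],"grip": 0.08},
  {"dp": [-0.005,0.041,0.0],"rot": [0,0,0.168],"grip": 0.08},
  {"dp": [-0.005,0.041,-0.02],"rot": [0,0,0.168],"grip": 0.08},
  {"dp": [-0.005,0.041,-0.02],"rot": [0,0,0.168],"grip": 0.08},
  {"dp": [-0.005,0.041,-0.03],"rot": [0,0,0.168],"grip": 0.08},
  {"dp": [0,0,0],"rot": [0,0,0],"grip": 0.08},
  {"dp": [0,0,0],"rot": [0,0,0],"grip": 0.08},
])

```text
clock: 16.18
tcp_pos: [0.4624, -0.0246, 0.1494]
orientation: [-3.117, -0.236, -0.038]
contact_force: [0.2, -0.6, -0.6]
grip_width: 0.0799
```

```bash
python3 - <<'E'
from m import *
st([.4605,-.0238,.05],6.2)
E
```

```text
t 16.18 p [ 0.4624 -0.0246  0.1494] yaw 8.66 toolz [ 0.0229  0.0175 -0.9996] w 0.0799 F [ 0.2 -0.6 -0.6] q [-0.48  0.19  0.47  2.14 -0.14  0.81  0.23]
go [-0.0019  0.0008 -0.0994]
rot [-0.017   0.0232 -0.0432]
```

Request:
send_rows([
  {"dp": [-0.001,0.001,-0.04],"rot": [-0.017,0.023,-0.043],"grip": 0.08},
  {"dp": [0,0,-0.04],"rot": [0,0,0],"grip": 0.08},
  {"dp": [0,0,-0.03],"rot": [0,0,0],"grip": 0.08},
  {"dp": [0,0,0],"rot": [0,0,0],"grip": 0.08},
  {"dp": [0,0,0],"rot": [0,0,0],"grip": 0.08},
])

```text
clock: 16.8
tcp_pos: [0.468, -0.0295, 0.0431]
orientation: [3.136, 0.146, 0.02]
contact_force: [0.2, 0.2, 1.2]
grip_width: 0.08
```

```bash
python3 - <<'E'
from m import *
st([.4605,-.0238,.0],6.2)
s=shot('side')
p=get_obs()['tcp_pos'];a=np.array([np.cos(.11),np.sin(.11),0])
for h in (0.02,.036): print(h,[np.round((np.array(proj(s,p+k*a*.05+[0,0,h]))-[190,145])*5,0) for k in (-1,1)])
cv2.imwrite('pics/b1.png',cv2.cvtColor(cv2.resize(s['img'][145:245,190:320],(650,500),interpolation=cv2.INTER_CUBIC),cv2.COLOR_RGB2BGR))
E
```

```text
t 16.8 p [ 0.468  -0.0295  0.0431] yaw 5.33 toolz [ 0.013  -0.0012 -0.9999] w 0.08 F [0.2 0.2 1.2] q [-0.41  0.41  0.4   2.2  -0.29  0.57  0.3 ]
go [-0.0075  0.0057 -0.0431]
rot [0.0011 0.0131 0.0152]
0.02 [array([260., 317.]), array([422., 282.])]
0.036 [array([258., 293.]), array([422., 258.])]
```

View pics/b1.png

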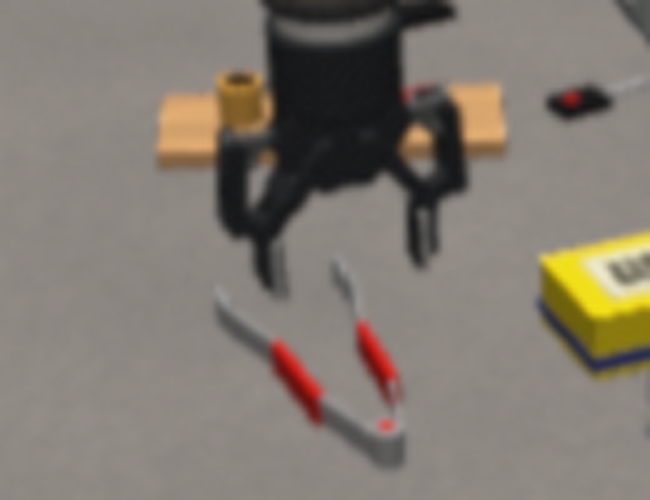

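Tips are at crop (278,295) and (420,265), straddling the grips in plan and about 33 mm above the TCP reading, as before. Going down in steps.

Request:
send_rows([
  {"dp": [-0.0075,0.0055,-0.015],"rot": [0.001,0.013,0.015],"grip": 0.08},
  {"dp": [-0.002,0.001,-0.015],"rot": [0,0.002,0],"grip": 0.08},
  {"dp": [-0.002,0.001,-0.015],"rot": [0,0.002,0],"grip": 0.08},
  {"dp": [0,0,-0.004],"rot": [0,0,0],"grip": 0.08},
  {"dp": [0,0,0],"rot": [0,0,0],"grip": 0.08},
])

```text
clock: 17.48
tcp_pos: [0.4568, -0.021, -0.0077]
orientation: [-3.136, -0.172, 0.003]
contact_force: [-0.9, -0.6, 0.3]
grip_width: 0.0803
```

```bash
python3 - <<'E'
from m import *
st([.4605,-.0238,-.022],6.2)
E
```

```text
t 17.48 p [ 0.4568 -0.021  -0.0077] yaw 6.27 toolz [-0.0021  0.001  -1.    ] w 0.0803 F [-0.9 -0.6  0.3] q [-0.36  0.5   0.33  2.23 -0.35  0.46  0.36]
go [ 0.0037 -0.0028 -0.0143]
rot [-0.001  -0.0021 -0.0013]
```

Request:
send_rows([
  {"dp": [0.0035,-0.003,-0.007],"rot": [-0.001,-0.002,-0.001],"grip": 0.08},
  {"dp": [0,0,-0.005],"rot": [0,0,0],"grip": 0.08},
  {"dp": [0,0,-0.002],"rot": [0,0,0],"grip": 0.08},
  {"dp": [0,0,0],"rot": [0,0,0],"grip": 0.08},
])

```text
clock: 17.98
tcp_pos: [0.4613, -0.0244, -0.0222]
orientation: [3.137, 0.17, 0.002]
contact_force: [-0.3, 0.5, 1.0]
grip_width: 0.08
```

```bash
python3 - <<'E'
from m import *
st([.4605,-.0238,-.022],6.2)
s=shot('side')
cv2.imwrite('pics/b2.png',cv2.cvtColor(cv2.resize(s['img'][165:245,210:310],(800,640),interpolation=cv2.INTER_CUBIC)[:600],cv2.COLOR_RGB2BGR))
E
```

```text
t 17.98 p [ 0.4613 -0.0244 -0.0222] yaw 6.19 toolz [ 1.4e-03 -1.0e-04 -1.0e+00] w 0.08 F [-0.3  0.5  1. ] q [-0.33  0.53  0.3   2.23 -0.37  0.43  0.38]
go [-0.0008  0.0006  0.0002]
rot [0.0001 0.0014 0.0002]
```

View pics/b2.png

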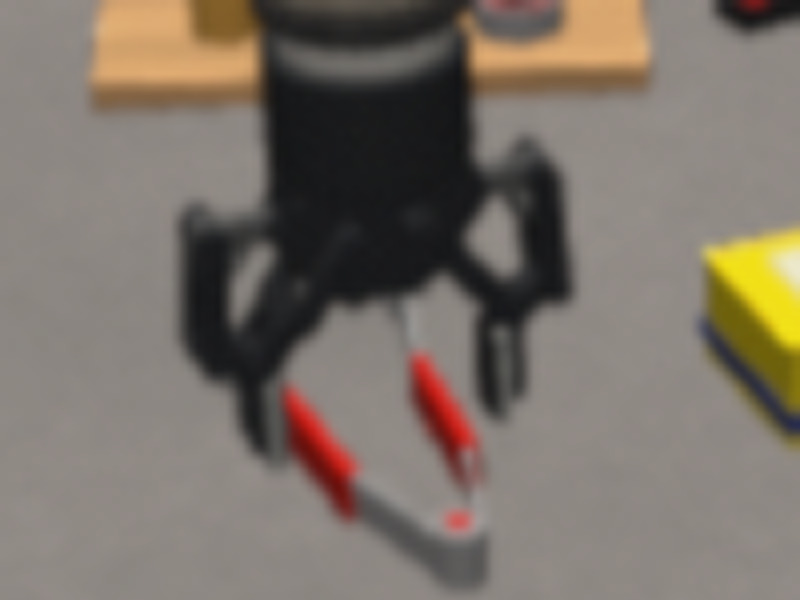

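Both fingers are outside the grips at mid-length (left tip (270,455), right (500,410)). Closing to 52 mm, raised 2 mm to allow for the pad swing.

Request:
send_rows([
  {"dp": [-0.0005,0.0005,0.002],"rot": [0,0,0],"grip": 0.065},
  {"dp": [0,0,0],"rot": [0,0,0],"grip": 0.06},
  {"dp": [0,0,0],"rot": [0,0,0],"grip": 0.055},
  {"dp": [0,0,0],"rot": [0,0,0],"grip": 0.052},
  {"dp": [0,0,0],"rot": [0,0,0],"grip": 0.052},
  {"dp": [0,0,0],"rot": [0,0,0],"grip": 0.052},
  {"dp": [0,0,0],"rot": [0,0,0],"grip": 0.052},
], grip_force=40)

```text
clock: 18.9
tcp_pos: [0.4617, -0.0235, -0.0189]
orientation: [-3.137, -0.17, -0.006]
contact_force: [0.1, -0.0, 1.5]
grip_width: 0.0522
```

```bash
python3 - <<'E'
from m import *
st([.4605,-.0238,-.022],6.2)
E
```

```text
t 18.9 p [ 0.4617 -0.0235 -0.0189] yaw 6.2 toolz [ 3.7e-03  6.0e-04 -1.0e+00] w 0.0522 F [ 0.1 -0.   1.5] q [-0.34  0.52  0.31  2.23 -0.37  0.43  0.38]
go [-0.0012 -0.0003 -0.0031]
rot [-0.0006  0.0037  0.    ]
```

Request:
send_rows([
  {"dp": [0,0,0.01],"rot": [0,0.003,0],"grip": 0.052},
  {"dp": [0,0,0.02],"rot": [0,0,0],"grip": 0.052},
  {"dp": [0,0,0.03],"rot": [0,0,0],"grip": 0.052},
  {"dp": [0,0,0.03],"rot": [0,0,0],"grip": 0.052},
  {"dp": [0,0,0.02],"rot": [0,0,0],"grip": 0.052},
  {"dp": [0.01,0.015,0],"rot": [0,0,0],"grip": 0.052},
  {"dp": [0.02,0.025,0],"rot": [0,0,0],"grip": 0.052},
  {"dp": [0.02,0.03,0],"rot": [0,0,0],"grip": 0.052},
  {"dp": [0.02,0.03,0],"rot": [0,0,0],"grip": 0.052},
  {"dp": [0.02,0.03,0],"rot": [0,0,0],"grip": 0.052},
  {"dp": [0.02,0.03,0],"rot": [0,0,0],"grip": 0.052},
  {"dp": [0.015,0.02,0],"rot": [0,0,0],"grip": 0.052},
  {"dp": [0.01,0.01,0],"rot": [0,0,0],"grip": 0.052},
  {"dp": [0,0,0],"rot": [0,0,0],"grip": 0.052},
  {"dp": [0,0,0],"rot": [0,0,0],"grip": 0.052},
])

```text
clock: 20.78
tcp_pos: [0.5954, 0.1819, 0.087]
orientation: [-3.136, -0.176, 0.021]
contact_force: [-0.2, 0.9, -1.3]
grip_width: 0.0522
```

```bash
python3 - <<'E'
from m import *
st([.611,.184,.09],6.2)
t=shot('top');s=shot('side');np.savez('t1.npz',**t);np.savez('s1.npz',**s)
A=cv2.resize(s['img'][110:210,200:320],(480,400),interpolation=cv2.INTER_CUBIC)
B=cv2.resize(t['img'][130:230,140:220],(320,400),interpolation=cv2.INTER_CUBIC)
cv2.imwrite('pics/b3.png',cv2.cvtColor(np.hstack([A,B]),cv2.COLOR_RGB2BGR))
E
```

```text
t 20.77 p [0.5954 0.1819 0.087 ] yaw 6.42 toolz [-1.310e-02  3.000e-04 -9.999e-01] w 0.0522 F [-0.2  0.9 -1.3] q [-0.68  0.56  0.4   1.8  -0.28  0.86 -0.04]
go [0.0156 0.0021 0.003 ]
rot [-0.0003 -0.0131 -0.0039]
```

View pics/b3.png

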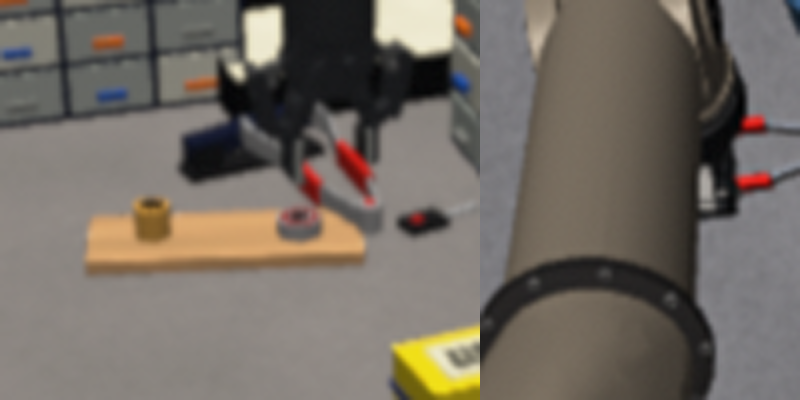

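The tongs are held aloft (about 1.3 N, matching 120 g). The gripper hides the jaws in the side view and the arm hides them from the top, so I'll check tilt and position from the pivot's red dot and the grips in both views.

```bash
python3 - <<'E'
from m import *
t=dict(np.load('t1.npz'));s=dict(np.load('s1.npz'))
p=np.array([.5954,.1819,.087+.019]);y=np.radians(96.4);dr=np.array([np.cos(y),np.sin(y),0])
pv=p-.085*dr+[0,0,.024]
print('pivot exp',pv,'side',proj(s,pv),'top',proj(t,pv))
g=p+[0,0,.024]; n=np.array([-dr[1],dr[0],0])
for k in(-1,1): print('grip mid exp',np.round(proj(s,g+k*n*.026),1),'rear ends',np.round(proj(s,g-dr*.035+k*n*.022),1),np.round(proj(t,g-dr*.035+k*n*.022),1))
blobs(s,270,140,310,172,[0,120,60],[10,255,255],.13,n=4,minA=1)
blobs(t,195,145,250,190,[0,120,60],[10,255,255],.13,n=4,minA=1)
def tri(a,b):
    A=[];B=[]
    for d,(u,v) in ((t,a),(s,b)):
        R=d['R'];c=-R.T@d['t'];r=R.T@np.array([(u-d['cx'])/d['fx'],(v-d['cy'])/d['fy'],1]);r/=np.linalg.norm(r)
        P=np.eye(3)-np.outer(r,r);A.append(P);B.append(P@c)
    return np.linalg.lstsq(np.vstack(A),np.hstack(B),rcond=None)[0]
m=cv2.inRange(cv2.cvtColor(t['img'],cv2.COLOR_RGB2HSV),(0,0,90),(180,255,255))
for im,(x0,y0,x1,y1) in ((t['img'],(215,155,240,180)),):
    q=im[y0:y1,x0:x1].astype(int); red=q[:,:,0]-q[:,:,1]
    print(np.argwhere(red>25)[:,::-1][:60].tolist() if (red>25).sum()<60 else (red>25).sum())
q=s['img'][150:170,284:300].astype(int);red=q[:,:,0]-q[:,:,1];w=np.clip(red-25,0,None)
print(w)
E
```

```text
pivot exp [0.60487486 0.09742973 0.13      ] side (np.float64(291.0013457174354), np.float64(159.7814725856823)) top (np.float64(228.53665452805197), np.float64(164.72736420444716))
grip mid exp [288.1 148.1] rear ends [291.2 152.4] [210.5 159.6]
grip mid exp [273.1 150.9] rear ends [278.3 154.9] [212.1 174.3]
  px [287.9 150.4] A 48.0 cen [0.6155 0.1678] rect [615.3 164.7] [94.7 20.3] 85.0
  px [277.5 155.9] A 20.5 cen [0.5728 0.138 ] rect [573.8 141.4] [67.8  9.5] 74.8
  px [303.8 164.3] A 3.5 cen [0.6326 0.0547] rect [632.3  56.9] [14.  9.] 71.9
  px [207.9 175. ] A 22.5 cen [0.5755 0.1566] rect [575.3 157.3] [10.7 25.5] 8.7
  px [207.7 160.5] A 14.0 cen [0.6187 0.1577] rect [618.7 158.1] [14.6  9. ] 88.9
  px [228.  164.2] A 3.0 cen [0.6064 0.099 ] rect [607.  99.] [6.  5.8] 0.1
[[12, 8], [13, 8], [14, 8], [15, 8], [11, 9], [12, 9], [13, 9], [14, 9], [15, 9], [11, 10], [12, 10], [13, 10], [14, 10], [15, 10], [12, 11], [13, 11], [14, 11]]
[[ 21  50  63  85 117 137 118  51   0   0   0   0   0   0   0   0]
 [  9  34  54  65  89 119 135 100  25   0   0   0   0   0   0   0]
 [  0  12 
[... 496 characters left out ...]
  16   0   0   0   0   0   0]
 [  0   0   0   0   0   0   0  46  68  34   0   0   0   0   0   0]
 [  0   0   0   0   0   0   0  11  23   7   0   0   0   0   0   0]
 [  0   0   0   0   0   0   0   0   0   0   0   0   0   0   0   0]
 [  0   0   0   0   0   0   0   0   0   0   0   0   0   0   0   0]
 [ 16   5   0   0   0   0   0   0   0   0   0   0   0   0   0   0]
 [ 23  18   8   0   0   0   0   0   0   0   0   0   0   0   0   0]
 [ 25  24  21  17   7   0   0   0   0   0   0   0   0   0   0   0]
 [ 25  25  26  25  19   5   0   0   0   0   0   0   0   0   0   0]
 [ 26  26  26  26  23  17   1   0   0   0   0   0   0   0   0   0]
 [ 26  26  26  26  26  22   9   0   0   0   0   0   0   0   0   0]]
```

The pivot dot agrees with the prediction within 1 px in both views, so the tongs are level and placed as computed. Aligning over the bearing.

Request:
send_rows([
  {"dp": [0.0155,0.002,-0.01],"rot": [0,-0.013,-0.004],"grip": 0.052},
  {"dp": [0,0,-0.01],"rot": [0,0,0],"grip": 0.052},
  {"dp": [0,0,0],"rot": [0,0,0],"grip": 0.052},
])

```text
clock: 21.25
tcp_pos: [0.6117, 0.1822, 0.066]
orientation: [-3.137, -0.165, -0.002]
contact_force: [-0.4, 0.5, -1.2]
grip_width: 0.0524
```

```bash
python3 - <<'E'
from m import *
st([.611,.184,.0],6.2)
s=shot('side')
blobs(s,260,155,290,172,[0,60,50],[6,255,200],.031,n=2)
E
```

```text
t 21.25 p [0.6117 0.1822 0.066 ] yaw 6.03 toolz [ 1.1e-03  4.0e-04 -1.0e+00] w 0.0524 F [-0.4  0.5 -1.2] q [-0.67  0.6   0.39  1.78 -0.3   0.82 -0.03]
go [-0.0007  0.0018 -0.066 ]
rot [-0.0004  0.0011  0.003 ]
  px [278.9 161.9] A 60.5 cen [0.6189 0.2963] rect [617.6 309. ] [74.5 52.2] 74.0
```

Request:
send_rows([
  {"dp": [-0.001,0.002,-0.02],"rot": [0,0.001,0.003],"grip": 0.052},
  {"dp": [0,0,-0.015],"rot": [0,0,0],"grip": 0.052},
  {"dp": [0,0,-0.005],"rot": [0,0,0],"grip": 0.052},
  {"dp": [0,0,0],"rot": [0,0,0],"grip": 0.052},
])

```text
clock: 21.8
tcp_pos: [0.6103, 0.1844, 0.0231]
orientation: [-3.137, -0.171, 0.001]
contact_force: [-0.3, -0.3, -1.3]
grip_width: 0.0519
```

```bash
python3 - <<'E'
from m import *
st([.611,.184,.0],6.2)
s=shot('side')
A=cv2.resize(s['img'][125:185,210:310],(800,480),interpolation=cv2.INTER_CUBIC)
cv2.imwrite('pics/b4.png',cv2.cvtColor(A,cv2.COLOR_RGB2BGR))
p=get_obs()['tcp_pos']+[0,0,.019];y=np.radians(96.2);dr=np.array([np.cos(y),np.sin(y),0])
print('pivot dot exp',proj(s,p-.085*dr+[0,0,.024]))
q=s['img'].astype(int);w=np.clip(q[:,:,0]-q[:,:,1]-25,0,None);w[:, :290]=0;w[:170]=0;w[186:]=0;w[:,310:]=0
yy,xx=np.mgrid[:420,:560];print('obs',(xx*w).sum()/w.sum(),(yy*w).sum()/w.sum(),w.sum())
E
```

```text
t 21.8 p [0.6103 0.1844 0.0231] yaw 6.23 toolz [-4.e-04  4.e-04 -1.e+00] w 0.0519 F [-0.3 -0.3 -1.3] q [-0.65  0.66  0.36  1.8  -0.32  0.74 -0.01]
go [ 0.0007 -0.0004 -0.0231]
rot [-0.0004 -0.0004 -0.0005]
pivot dot exp (np.float64(295.4669367633157), np.float64(177.19420693348528))
obs 294.21843532145624 172.52362509682416 1291
```

View pics/b4.png

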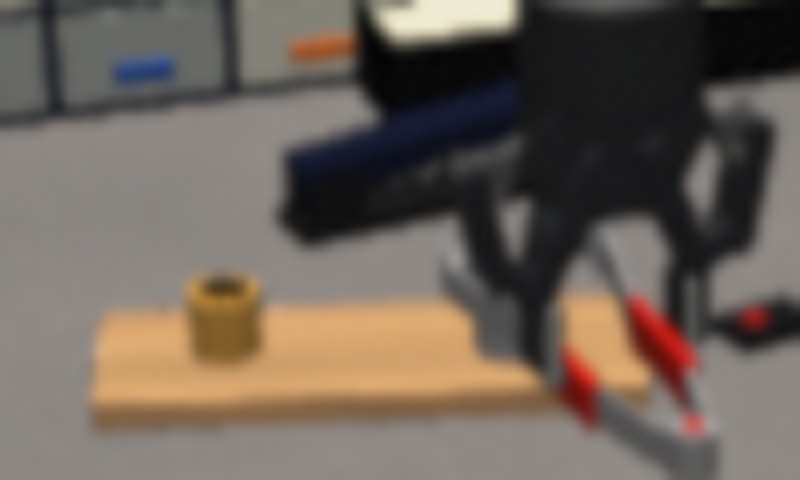

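The left jaw is at crop (480,320) and the pivot dot at (692,424), within 1 px of prediction. The bearing is hidden behind the finger, near (514,308). Lowering around it and watching the force.

Request:
send_rows([
  {"dp": [0.0005,-0.0005,-0.008],"rot": [0,0,0],"grip": 0.052},
  {"dp": [0,0,-0.007],"rot": [0,0,0],"grip": 0.052},
  {"dp": [0,0,0],"rot": [0,0,0],"grip": 0.052},
])

```text
clock: 22.22
tcp_pos: [0.6116, 0.1841, 0.0082]
orientation: [-3.136, -0.171, -0.002]
contact_force: [-0.2, 0.5, -0.5]
grip_width: 0.0522
```

```bash
python3 - <<'E'
from m import *
st([.611,.184,-.001],6.2)
E
```

```text
t 22.23 p [0.6116 0.1841 0.0082] yaw 6.22 toolz [ 0.0015  0.0011 -1.    ] w 0.0522 F [-0.2  0.5 -0.5] q [-0.64  0.68  0.35  1.8  -0.33  0.72 -0.  ]
go [-0.0006 -0.0001 -0.0092]
rot [-0.0011  0.0015 -0.0004]
```

Request:
send_rows([
  {"dp": [-0.0005,0,-0.005],"rot": [-0.001,0.001,0],"grip": 0.052},
  {"dp": [0,0,-0.003],"rot": [0,0,0],"grip": 0.052},
  {"dp": [0,0,0],"rot": [0,0,0],"grip": 0.052},
])

```text
clock: 22.6
tcp_pos: [0.6113, 0.1842, -0.0002]
orientation: [-3.137, -0.171, -0.001]
contact_force: [0.7, 0.6, -1.7]
grip_width: 0.052
```

```bash
python3 - <<'E'
from m import *
st([.611,.184,-.001],6.2)
E
```

```text
t 22.6 p [ 6.113e-01  1.842e-01 -2.000e-04] yaw 6.23 toolz [ 8.e-04  2.e-04 -1.e+00] w 0.052 F [ 0.7  0.6 -1.7] q [-0.64  0.69  0.34  1.8  -0.34  0.7   0.  ]
go [-0.0003 -0.0002 -0.0008]
rot [-0.0002  0.0008 -0.0005]
```

Request:
send_rows([
  {"dp": [0,0,0],"rot": [0,0,0],"grip": 0.047},
  {"dp": [0,0,0],"rot": [0,0,0],"grip": 0.044},
  {"dp": [0,0,0],"rot": [0,0,0],"grip": 0.036},
  {"dp": [0,0,0],"rot": [0,0,0],"grip": 0.03},
  {"dp": [0,0,0],"rot": [0,0,0],"grip": 0.03},
  {"dp": [0,0,0],"rot": [0,0,0],"grip": 0.03},
  {"dp": [0,0,0],"rot": [0,0,0],"grip": 0.03},
], grip_force=45)

```text
clock: 23.48
tcp_pos: [0.6115, 0.1842, 0.0003]
orientation: [-3.137, -0.171, -0.002]
contact_force: [0.2, -0.0, -0.9]
grip_width: 0.0402
```

```bash
python3 - <<'E'
from m import *
st([.611,.184,-.001],6.2)
E
```

```text
t 23.48 p [6.115e-01 1.842e-01 3.000e-04] yaw 6.23 toolz [ 1.3e-03  5.0e-04 -1.0e+00] w 0.0402 F [ 0.2 -0.  -0.9] q [-0.64  0.69  0.34  1.8  -0.34  0.71  0.  ]
go [-0.0005 -0.0002 -0.0013]
rot [-0.0005  0.0013 -0.0005]
```

It stopped at 40 mm, so it's on an object (shut would be about 28 mm). Slow lift, then check the weight.

Request:
send_rows([
  {"dp": [0,0,0.004],"rot": [0,0,0],"grip": 0.03},
  {"dp": [0,0,0.006],"rot": [0,0,0],"grip": 0.03},
  {"dp": [0,0,0.008],"rot": [0,0,0],"grip": 0.03},
  {"dp": [0,0,0.008],"rot": [0,0,0],"grip": 0.03},
  {"dp": [0,0,0],"rot": [0,0,0],"grip": 0.03},
  {"dp": [0,0,0],"rot": [0,0,0],"grip": 0.03},
])

```text
clock: 24.22
tcp_pos: [0.6117, 0.1842, 0.0286]
orientation: [-3.137, -0.171, -0.003]
contact_force: [-0.8, -0.0, -3.2]
grip_width: 0.0409
```

```bash
python3 - <<'E'
from m import *
st()
for i in range(4):
    o=get_obs();shot('top');print(np.round(o['contact_force'],2),np.round(o['moment'],3))
E
```

```text
t 24.23 p [0.6117 0.1842 0.0286] yaw 6.24 toolz [ 1.9e-03  5.0e-04 -1.0e+00] w 0.0409 F [-0.8 -0.  -3.2] q [-0.65  0.65  0.36  1.8  -0.32  0.75 -0.01]
[-0.85 -0.04 -3.19] [-0.088 -0.048 -0.007]
[ 0.14  0.15 -1.71] [-0.06  -0.011  0.036]
[ 0.38 -0.07 -1.29] [-0.086  0.02   0.013]
[-0.04  0.12 -1.64] [-0.099 -0.036  0.019]
```

The moment about x of −0.08 N m matches 83 g at 105 mm, so the bearing is in the jaws. Lifting.

Request:
send_rows([
  {"dp": [0,0,0.01],"rot": [0,0,0],"grip": 0.03},
  {"dp": [0,0,0.015],"rot": [0,0,0],"grip": 0.03},
  {"dp": [0,0,0.02],"rot": [0,0,0],"grip": 0.03},
  {"dp": [0,0,0.02],"rot": [0,0,0],"grip": 0.03},
  {"dp": [0,0,0.02],"rot": [0,0,0],"grip": 0.03},
  {"dp": [0,0,0.02],"rot": [0,0,0],"grip": 0.03},
  {"dp": [0,0,0.02],"rot": [0,0,0],"grip": 0.03},
  {"dp": [0,0,0.015],"rot": [0,0,0],"grip": 0.03},
  {"dp": [0,0,0.01],"rot": [0,0,0],"grip": 0.03},
  {"dp": [0,0,0],"rot": [0,0,0],"grip": 0.03},
  {"dp": [0,0,0],"rot": [0,0,0],"grip": 0.03},
  {"dp": [0,0,0],"rot": [0,0,0],"grip": 0.03},
  {"dp": [0,0,0],"rot": [0,0,0],"grip": 0.03},
  {"dp": [0,0,0],"rot": [0,0,0],"grip": 0.03},
])

```text
clock: 26.18
tcp_pos: [0.6116, 0.1833, 0.1914]
orientation: [-3.136, -0.168, -0.007]
contact_force: [0.3, -0.2, -2.4]
grip_width: 0.0404
```

```bash
python3 - <<'E'
from m import *
F=[];M=[]
for i in range(5):
    o=get_obs();F.append(o['contact_force']);M.append(o['moment']);v=shot('side')
st();print(np.mean(F,0).round(2),np.mean(M,0).round(3),np.abs(o['qvel']).max())
print('pad seal now:');blobs(v,266,158,284,170,[0,60,50],[6,255,200],.031,n=2)
print('px at bearing place, before/now',s['img'][163,274],v['img'][163,274],s['img'][165,266:284:3].tolist(),v['img'][165,266:284:3].tolist())
print('bushing');
for q in(s,v): blobs(q,*box(325,222,355,250),[15,120,40],[26,255,200],.045)
print('orange');
for q in(s,v): blobs(q,*box(420,380,462,405),[0,130,100],[18,255,255],.069)
h=.019+get_obs()['tcp_pos'][2]; print('underside z',h,'bearing exp px',proj(v,[.599,.2885,h+.01]))
print('seal aloft');u0,v0=map(int,proj(v,[.599,.2885,h+.01]));blobs(v,u0-15,v0-15,u0+15,v0+15,[0,60,50],[6,255,200],h+.014,n=4,minA=1)
df=np.abs(v['img'].astype(int)-s['img']).sum(2)>90
n,l,stt,c=cv2.connectedComponentsWithStats(df.astype(np.uint8))
print([x.tolist() for x in stt[1:] if x[4]>8])
E
```

```text
t 26.43 p [0.6118 0.1834 0.1918] yaw 6.16 toolz [ 0.0053  0.0021 -1.    ] w 0.0399 F [ 0.4  0.4 -1.9] q [-0.72  0.45  0.45  1.69 -0.22  1.04 -0.09]
[ 0.02 -0.29 -2.26] [-0.068  0.006  0.023] 0.0012398311580919116
pad seal now:
px at bearing place, before/now [79 56 55] [214 165 113] [[220, 169, 113], [156, 130, 113], [136, 86, 86], [118, 81, 81], [136, 100, 98], [202, 156, 107]] [[221, 170, 114], [220, 170, 114], [220, 169, 113], [219, 168, 113], [219, 167, 112], [218, 167, 112]]
bushing
  px [237.6 165.8] A 88.0 cen [0.4698 0.2823] rect [471.7 285.2] [88.8 33.6] 78.8
  px [237.5 165.7] A 88.0 cen [0.4698 0.2832] rect [471.7 285.4] [88.4 33.6] 78.8
orange
  px [309.1 274.9] A 110.5 cen [ 0.5022 -0.3935] rect [ 502.6 -393.1] [34.  34.2] 11.0
  px [310.3 275.6] A 112.5 cen [ 0.5037 -0.3971] rect [ 504.1 -396.7] [33.9 34.5] 7.5
underside z 0.2108174898751131 bearing exp px (np.float64(272.42995573575683), np.float64(111.39236005375054))
seal aloft
  px [282.3 123.5] A 8.5 cen [0.5976 0.1637] rect [600.8 167.4] [34.4 12.3] 74.4
  px [271.5 111.6] A 2.0 cen [0.593  0.2771] rect [593.5 277.8] [9.4 9.8] 71.0
  px [285.7 116. ] A 1.0 cen [0.6256 0.2231] rect [623.8 219. ] [26.8  3.2] 73.9
[[53, 0, 33, 49, 1032], [81, 0, 42, 130, 2539], [118, 0, 27, 89, 1214], [225, 0, 82, 107, 3310], [55, 21, 5, 10, 38], [78, 42, 15, 4, 23], [54, 52, 22, 69, 672], [75, 85, 4, 18, 37], [265, 93, 5, 3, 13], [268, 100, 5, 8, 30], [267, 107, 36, 29, 533], [59, 112, 12, 14, 39], [48, 122, 8, 4, 27], [67, 123, 33, 66, 1153], [71, 125, 3, 8, 17], [42, 130, 11, 25, 91], [97, 131, 7, 10, 45], [54, 132, 6, 7, 19], [105, 138, 10, 50, 248], [36, 145, 3, 7, 17], [38, 156, 8, 23, 46], [269, 162, 12, 9, 88], [52, 172, 14, 10, 76], [49, 186, 8, 12, 46], [257, 199, 3, 6, 9], [233, 207, 38, 32, 214], [261, 209, 9, 17, 75], [308, 277, 11, 4, 17], [268, 284, 18, 12, 27]]
```

The bearing is off the board (its old pixels are now wood) and the weight is about 2.2 N. Nothing else has changed in the image. The arm is still, so I'm handing in.

```bash
python3 -c "
from bench import hand_in; print(hand_in())"
```

```text
the job is handed in; nothing more can be done
None
```

I handed the job in at about 26.5 s with the arm still and the bearing held up in the tongs. Hand-in reports no verdict.

- **Scan:** I held the scanner steady for over 1.5 s with its window about 10 cm above the label's middle. I then set it back on its mat, upright and within about 4 mm of where it stood, with a few degrees of possible turn.
- **Bearing:** I picked it up with the tongs, with the gripper only on the red grips. Its underside is roughly 0.2 m above the counter.
- **Last checks:**
    - The bearing's old spot shows bare wood, and the bushing is unmoved.
    - The load is about 2.2 N (tongs plus bearing should be 2.0 N).
    - The moment is −0.07 to −0.09 N m, which fits the bearing's weight at the jaws.
    - No change shows at the other objects in the side view.
- **What disagreed:**
    - The fingertips stood about 20 mm higher than the stated TCP and pad swing imply, so I set heights by the pictures and contact.
    - The grip stopped at 40 mm, not 42 mm.
    - In the air only a small red speck of the bearing's seal showed behind the finger, so that it is held rests mainly on force, moment and the empty spot.

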